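# Knock home the two leaning lock pins of a checkout display stand

### The job

The customer-display stand on the checkout counter is not locked yet: the two sprung pins in its sloping foot are still up. With the rubber mallet, knock each pin fully home with a brisk blow (do not lean on it slowly), the striking face square to the pin's slanting axis, so that it snaps down and stays. Then stand the mallet back on its head on the cork pad and let go, leaving the other things on the counter where they are.

Things in the scene. Friction and masses are not known exactly. Their poses are not given: they have to be found in the camera images.
- stand: display stand fixed to the counter. Origin on the counter; x points to its back, y to its left. Base plate 200 x 270 mm, 12 mm thick (x -90 to 110 mm). On it a grey roof-shaped steel foot, x -80 to 20 mm, ridge along x at y = 0 and 98 mm high, both sides falling outward at 30 degrees, to 26 mm high at y = +-125 mm; one pin in each side, at x = -30 mm. Behind the foot, at x = 75 mm, a 24 mm pole carries a small display 104 mm wide, up to 293 mm high
- pin_left_top (a point): the left (+y) sprung locking pin of the stand: steel, a round flat head 24 mm across and 8 mm thick on a 12 mm shank. The point is the centre of the head's top; its z axis runs out of the foot along the pin, leaning 30 degrees from vertical towards the stand's left (+y); its x axis is the stand's x. Up, the top is 22 mm clear of the sloping face (measured square to it); home, 8 mm.
- pin_left (a joint): travel of the left pin into the foot, m: 0 = up, 0.014 = home (the stop). An over-centre spring pushes it up with 5.4 N at first, falling to nothing at 0.009; past that it pulls the pin down and keeps it home. Let go before that, it springs back up.
- pin_right_top (a point): the right (-y) sprung locking pin of the stand: steel, a round flat head 24 mm across and 8 mm thick on a 12 mm shank. The point is the centre of the head's top; its z axis runs out of the foot along the pin, leaning 30 degrees from vertical towards the stand's right (-y); its x axis is the stand's x. Up, the top is 22 mm clear of the sloping face (measured square to it); home, 8 mm.
- pin_right (a joint): travel of the right pin into the foot, m: 0 = up, 0.014 = home (the stop). An over-centre spring pushes it up with 5.4 N at first, falling to nothing at 0.009; past that it pulls the pin down and keeps it home. Let go before that, it springs back up.
- mallet_head (a point): rubber mallet, 0.25 to 0.55 kg, black block head 48 (x) x 44 (y) x 84 (z) mm; this point is the head's centre. z runs along the striking axis and points up at the start, when the mallet stands on its lower striking face, 42 mm below this point. The flat-sided wooden handle, 24 mm wide (y) and 28 mm high (z), sticks out level towards -x, from 24 to 173 mm, its centre line 4 mm above this point; the centre of mass lies on the handle side, about 12 mm from this point
- pad: flat cork pad fixed to the counter, 120 (x) x 110 (y) x 5 mm thick, on which the mallet stands. Origin at the centre of its underside, on the counter
- receipt_roll: white paper roll standing on end, 72 mm across, 78 mm high, loose; origin at the centre of its underside
- scanner: grey hand scanner lying on the counter, 140 x 62 x 42 mm, from x -50 to 90 mm, loose; origin on the counter
- coin_dish: low black round dish, 90 mm across, 22 mm high, loose; origin at the centre of its underside
There are look-alikes about, which are no part of the job. Leave any turquoise look-alike of the part that bears mallet_head alone. Of the things shaped like the pad, the cork one is meant.

How it is judged:
By the outcome, as a careful person would: the job done as asked, in the order asked, and still so for the second after the job is handed in, with the robot touching nothing.
It also fails if it takes over 51 s, if anything falls off the work surface, if the arm or the gripper's body presses on something with over 40 N, if the wrist force passes 120 N, or if a joint passes its speed limit or range.

### The arm

A 6-joint arm with a two-finger parallel gripper is mounted at the origin on the work surface. World frame = base frame: x ahead of the robot, y to its left, z up, the work surface at z = 0. Lengths are in m, angles in rad, forces in N, time in s.
With the tool pointing down it reaches from about 0.3 to 0.875 m from the base axis. Payload 6.4 kg.
Tool frame: the origin (TCP) lies midway between the tips of the shut fingers; the grasp point (between the pads) lies 19 mm behind it (ctrl.pinch_z is the distance from the TCP to the grasp point, in m); z points along the fingers, y is the line along which they close (so a half turn about z gives the same grasp; the last joint's range is limited). The gripper opens to 85 mm and grips with 20 to 120 N. Pads are 22 mm wide; open, the fingers measure 114 mm over their backs; the gripper's body (76 mm by 85 mm) begins 54 mm behind the grasp point. The pads swing forward as they close: fully open they stand 13 mm farther back than shut.
Start: joints at [-1.43, 0.181, 1.607, -0, 1.354, -0.206], TCP at [0.195, -0.541, 0.231] pointing down, gripper open.
Joint ranges: [-2.99, 2.99], [-0.89, 2.07], [0.3, 2.58], [-1.14, 4.28], [0, 2.63], [-3.12, 3.12]. Speed limits (rad/s): [2.57, 2.57, 3.01, 3.14, 3.14, 3.14].

### API

Orientations are given as a unit quaternion [w, x, y, z].
In Python, from bench import ctrl gives the robot as it stands.
- The arm moves only by the tool apply_moves, never from a script. Its argument "moves" is a list of rows, each an object with "jaw": the opening, from 0 (shut) to 1 (fully open); "offset": the shift along the tool's x, y, z in mm, a list of three; "rot": the turn, a rotation vector about the tool's x, y, z in degrees, a list of three. In form: [{"jaw": jaw, "offset": [dx, dy, dz], "rot": [ax, ay, az]}, ...]. A call has exactly 5 rows; each row shifts and turns the commanded pose from where the row before left it, along the tool's axes as they then stand; what a row does not reach is not made up. A row lasts 1/8 s, in which the tool goes at most 62.5 mm and 10.7 degrees, less where a joint would pass 70% of its speed; a pose out of reach is approached as far as the arm can. A call is refused whole if a number of a shift passes 62.5 or a number of a turn 10.7, either way. A call with a gripper value outside its range is refused whole. The fingers move at their own pace and stop on an object; the grip force is fixed at half the most. Time passes only in rows, so rows that do not move let the fingers close, or fill a call up. It gives the time, the measured TCP pose, the force, the opening and the grip force at its end, in the units of the state.
- ctrl.get_obs(): the state, without advancing time (a new reading comes with each control period).
- ctrl.camera(name): name is "scene" or "top" or "wrist"; returns (picture, depth): 384x512x3 uint8, red, green, blue; 384x512 float32, m along the optical axis (not along the pixel's ray), 0 where there is no reading.
- ctrl.camera_params(name): a dict with "K" (3x3 intrinsics, pixels), "dist" ([k1, k2, p1, p2, k3] as OpenCV has them; the pictures are not rectified), "cam_to_world" (4x4, takes a point from camera to world coordinates); the wrist camera has in their place "mount" (4x4, takes a point from camera to tool coordinates, whose origin is the TCP and whose axes are the flange's). Camera axes: x right, y down, z forward; pixel columns grow to the right and rows downward; lengths in m; the calibration is good to about 2 mm. A picture is of the moment at which its call begins: read the wrist's pose just before it. camera_params takes no time and is no camera call.
- ctrl.hand_in(): hands the job in; it is judged then, once.
Trained networks look in the newest picture that a camera, given by its name, has taken for a name from the list of things; names that differ only in an ending like _2 or _b are one class to them, and where a whole thing is asked for, a point or a joint stands for the part that bears it (a point fixed in the world has none). Each returns a list of dicts, best first, with "score" (0 to 1); they miss things now and then, are a little off and sometimes report something else, mostly with a low value. They report only what shows in the picture. A call takes as long as a camera call. They do not tell look-alikes from the thing itself.
- ctrl.outline_of(camera, target): "region" (384x512 bool, what is visible of it) and "position" ([column, row] in pixels, amid what is visible of it).
The state is a dict: "time_s": time; "q": joint angles; "dq": joint speeds; "joint_efforts": joint torques, N m; "eef_pos": TCP position; "eef_rot": TCP orientation; "wrist_force": force on the tool from outside, world axes, zero at the start; "torque": the same for the moment, N m; "opening": opening from 0.0 (shut) to 1.0 (fully open); "grasp_force": force on a finger pad.
Only numpy, scipy, OpenCV 4.12 (cv2) and the standard library are available. Lean on these libraries where they do the work, as an engineer would, in place of code of your own. Each camera call takes 0.05 s, during which the arm holds its last target. There are 200 camera calls.

## Working session

There is one attempt and no reset: what is moved stays moved. The work goes in short steps, Python scripts to look and compute and a tool call to move; the robot and the scene stay as the last step left them, time stands still between calls to the robot, and variables do not carry over. Pictures are saved under pics/ and viewed, at most 10 in all, crops included, and the job is handed in when it is done.

Besides the shell and the picture viewer there is one more tool, called after ">>>" as name([rows], argument=value, ...), one row to a line, values as JSON. apply_moves: Moves the arm, as the interface text tells. Its arguments: {"type":"object","properties":{"moves":{"type":"array"}},"required":["moves"]}

```bash
mkdir -p pics; ls
cat > h.py <<'E'
import numpy as np, cv2
from scipy.spatial.transform import Rotation as R
from bench import ctrl
def pose():
    o=ctrl.get_obs(); T=np.eye(4); q=o['eef_rot']; T[:3,:3]=R.from_quat([q[1],q[2],q[3],q[0]]).as_matrix(); T[:3,3]=o['eef_pos']; return T,o
def cam(n):
    T,o=pose(); im,d=ctrl.camera(n); p=ctrl.camera_params(n)
    M=T@np.array(p['mount']) if n=='wrist' else np.array(p['cam_to_world'])
    return im,d,np.array(p['K']),np.array(p['dist']),M
def cloud(d,K,D,M):
    h,w=d.shape; u,v=np.meshgrid(np.arange(w),np.arange(h))
    n=cv2.undistortPoints(np.stack([u,v],-1).reshape(-1,1,2).astype(np.float32),K,D).reshape(h,w,2)
    P=np.dstack([n*d[...,None],d]); return P@M[:3,:3].T+M[:3,3]
E
python3 - <<'E'
from h import *
ims=[]
for n in ['scene','top']:
    im,d,K,D,M=cam(n); np.savez(f'{n}.npz',im=im,P=cloud(d,K,D,M),d=d); ims.append(im)
    cv2.imwrite(f'pics/{n}.png',cv2.resize(im[...,::-1],(768,576)))
    for t in ['mallet_head','pad','stand','pin_left','receipt_roll','scanner','coin_dish']:
        for r in ctrl.outline_of(n,t):
            P=np.load(f'{n}.npz')['P'];m=r['region'].astype(bool)&(d>0);print(n,t,round(r['score'],2),np.round(r['position']),np.round(np.median(P[m],0),3), m.sum())
print(ctrl.pinch_z, ctrl.get_obs())
E
```

```text
pics
scene mallet_head 0.71 [120. 211.] [ 0.356 -0.346  0.054] 1123
scene mallet_head 0.63 [184. 221.] [ 0.507 -0.23   0.063] 846
scene mallet_head 0.61 [179. 244.] [ 0.518 -0.243  0.003] 928
scene pad 0.73 [180. 245.] [ 0.52  -0.243  0.003] 871
scene pad 0.61 [172. 316.] [ 0.727 -0.371  0.003] 2086
scene stand 0.93 [317. 203.] [0.638 0.129 0.036] 5886
scene receipt_roll 0.75 [237. 281.] [ 0.758 -0.214  0.069] 1110
scene scanner 0.56 [308. 145.] [0.326 0.378 0.023] 143
scene coin_dish 0.58 [214. 194.] [ 0.38  -0.047  0.011] 381
top mallet_head 0.93 [338. 226.] [ 0.458 -0.2    0.066] 938
top mallet_head 0.57 [388. 278.] [ 0.315 -0.346  0.061] 1058
top pad 0.64 [394. 138.] [ 0.72  -0.368  0.006] 1492
top pad 0.6 [336. 207.] [ 0.509 -0.225  0.005] 1141
top stand 0.96 [209. 165.] [0.612 0.143 0.041] 7046
top pin_left 0.63 [174. 180.] [0.585 0.243 0.075] 52
top receipt_roll 0.57 [338. 129.] [ 0.733 -0.198  0.078] 671
top receipt_roll 0.38 [338. 227.] [ 0.458 -0.201  0.066] 918
top scanner 0.66 [231. 192.] [0.55  0.084 0.076] 51
top scanner 0.61 [210. 165.] [0.613 0.143 0.039] 7176
top scanner 0.56 [121. 257.] [0.372 0.396 0.035] 800
top coin_dish 0.93 [277. 253.] [ 0.389 -0.05   0.013] 781
0.0187 {'time_s': 0.8, 'q': array([-1.43028267e+00,  1.80770012e-01,  1.60698422e+00, -4.51704534e-05,
        1.35380679e+00, -2.06300633e-01]), 'dq': array([ 1.40283442e-03, -2.27216125e-03,  2.21751174e-03,  1.58083119e-03,
        5.96227119e-06, -5.80288253e-04]), 'joint_efforts': array([-6.72654483e-05, -4.44796550e+01, -3.51661777e+01, -2.05942256e-04,
        5.60747303e-04, -1.06866213e-05]), 'eef_pos': array([ 0.19544989, -0.54078332,  0.23131297]), 'eef_rot': array([ 1.50838781e-05,  9.85001779e-01,  1.72544180e-01, -2.25639577e-05]), 'wrist_force': array([ 0.05705382, -0.98117701,  0.80218532]), 'torque': array([ 0.0102723,  0.0013359, -0.0134899]), 'grasp_force': 0.0, 'opening': 0.998305869367025}
```

View pics/scene.png

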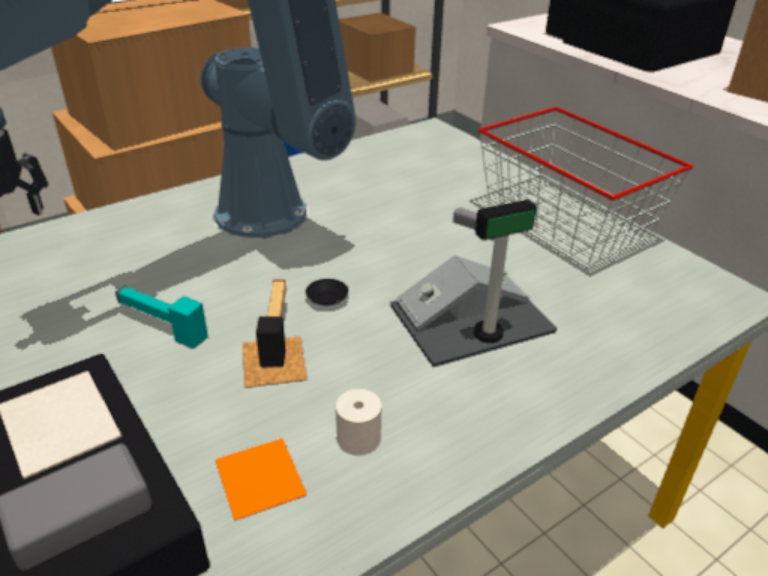

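View pics/top.png

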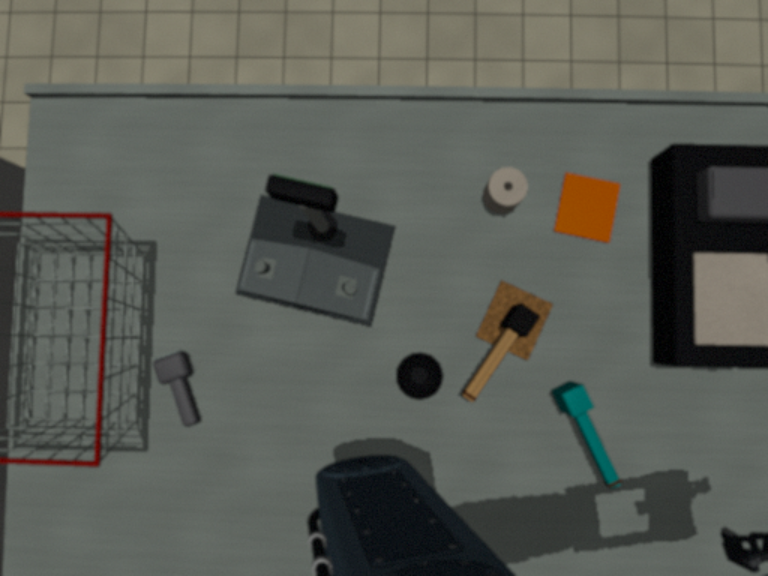

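The scene view shows candidate mallets: a black head with wooden handle on cork (271,341), and a turquoise one (188,322). The candidate pads are cork (275,362) and orange (260,478). I choose the black and wooden mallet and the cork pad. In the top view these are at (519,320) and (513,320), and the stand's pins are at (264,268) and (348,287).

```bash
cat > m.py <<'E'
from h import *
def rect(P,m,zlo,zhi):
    q=P[m&(P[...,2]>zlo)&(P[...,2]<zhi)][:,:2]; r=cv2.minAreaRect((q*1000).astype(np.float32)); return len(q),np.round(r[0],1),np.round(r[1],1),round(r[2],1)
def mallet(im,P,c,rad=.2):
    near=np.linalg.norm(P[...,:2]-c,axis=-1)<rad
    hsv=cv2.cvtColor(im,cv2.COLOR_RGB2HSV); 
    print('head',rect(P,near&(hsv[...,2]<70),.08,.097))
    print('handle',rect(P,near&(hsv[...,1]>60)&(hsv[...,0]<28),.045,.075))
    print('cork',rect(P,near&(hsv[...,1]>60)&(hsv[...,0]<28),-.002,.012))
    m=near&(P[...,2]>.08)&(P[...,2]<.1); print('headtop z',np.median(P[m][:,2]),'table',np.median(P[near&(P[...,2]<.004)&(P[...,2]>-.01)][:,2]))
E
python3 - <<'E'
from m import *
f=np.load('top.npz'); im,P=f['im'],f['P']; mallet(im,P,np.array([.48,-.22]))
near=np.linalg.norm(P[...,:2]-[.61,.14],axis=-1)<.19
print('plate',rect(P,near,.006,.3), rect(P,near,.006,.017))
# roof planes
y=np.linspace(0,1,1)
for a in np.radians([-13]):
    ex=np.array([np.cos(a),np.sin(a)]); ey=np.array([-ex[1],ex[0]])
N=[]
m=near&(P[...,2]>.03)&(P[...,2]<.11); Q=P[m]
c=Q[:,:2].mean(0)
s=(Q[:,:2]-[.6,.14])@ey
for sg in (1,-1):
    q=Q[(s*sg>.02)&(s*sg<.1)]
    for _ in range(8):
        A=np.c_[q[:,:2],np.ones(len(q))]; k=np.linalg.lstsq(A,q[:,2],rcond=None)[0]; r=q[:,2]-A@k; q=q[abs(r)<max(.003,1.5*r.std())]
    N.append(k); print(sg,len(q),k,'tilt',np.degrees(np.arctan(np.hypot(*k[:2]))),'dir',np.degrees(np.arctan2(-k[1],-k[0])))
d=N[0]-N[1]; print('ridge dir',np.degrees(np.arctan2(-d[0],d[1])),'y at x=.55,.6:',[-(d[0]*x+d[2])/d[1] for x in (.55,.6)])
for k in N:
    n=np.r_[-k[:2],1]; n/=np.linalg.norm(n); h=(P[...,2]-(P[...,0]*k[0]+P[...,1]*k[1]+k[2]))*n[2]
    mm=near&(h>.017)&(h<.027)&(np.linalg.norm(P[...,:2]-[.59,.16],axis=-1)<.13)&(P[...,2]<.1)&(P[...,2]>.04)
    _,lab,st,ce=cv2.connectedComponentsWithStats(mm.astype(np.uint8))
    for i in range(1,len(st)):
        if st[i][4]>10: print(st[i],np.round(P[lab==i].mean(0),4),h[lab==i].mean())
E
```

```text
head (307, array([ 429.4, -277.4]), array([219.9,  54.5]), 35.9)
handle (549, array([ 433.4, -189.3]), array([ 39. , 196.1]), 60.5)
cork (1093, array([ 455.4, -181.4]), array([143.1, 275.9]), 42.3)
headtop z 0.08647315985042958 table 0.0003620668919983583
plate (7158, array([600.4, 132.9]), array([315.2, 367.5]), 13.2) (2755, array([600.4, 132.9]), array([315.2, 367.5]), 13.2)
1 818 [-0.12582443 -0.5536385   0.26057706] tilt 29.586022806364113 dir 77.195980240154
-1 851 [ 0.11957301  0.56787263 -0.06235534] tilt 30.127662021910716 dir -101.89067508804033
ridge dir 167.65765205213745 y at x=.55,.6: [np.float64(0.167598702489881), np.float64(0.15665822082156622)]
[170 173   8   9  54] [0.5854 0.2462 0.0747] 0.020978536061986387
[229 187   9   9  59] [0.5493 0.0812 0.0745] 0.0216976782828471
```

```bash
cat > plan.py <<'E'
from h import *
def down(yaw,tilt=0,axis=None):
    c,s=np.cos(np.radians(yaw)),np.sin(np.radians(yaw))
    M=np.array([[c,s,0],[s,-c,0],[0,0,-1.]])
    return M
def rows(p,Rm,n,T0=None):
    T=pose()[0] if T0 is None else T0.copy()
    for i in range(n):
        d=T[:3,:3].T@(np.array(p)-T[:3,3])/(n-i)*1000; rv=R.from_matrix(T[:3,:3].T@Rm).as_rotvec(degrees=True)/(n-i)
        d=np.round(d,1); rv=np.round(rv,1)
        print({"offset":d.tolist(),"rot":rv.tolist()})
        T[:3,3]+=T[:3,:3]@d/1000; T[:3,:3]=T[:3,:3]@R.from_rotvec(rv,degrees=True).as_matrix()
    print('end',np.round(T[:3,3],4)); return T
E
python3 - <<'E'
from plan import *
P=np.load('top.npz')['P']
for u,v in [(346,213),(313,263),(330,238)]: print(P[v,u])
print(np.round(ctrl.camera_params('wrist')['mount'],3))
rows([.42,-.2,.26],down(-33),10)
E
```

```text
[ 0.49607088 -0.22218579  0.08795175]
[ 0.3600071  -0.13880663  0.06431934]
[ 0.42818995 -0.18386747  0.06518566]
[[-0.001 -0.945 -0.327  0.085]
 [ 1.    -0.    -0.001  0.001]
 [ 0.    -0.327  0.945 -0.143]
 [ 0.     0.     0.     1.   ]]
{'offset': [32.7, -24.4, -2.9], 'rot': [0.0, 0.0, 5.3]}
{'offset': [30.3, -27.3, -2.9], 'rot': [0.0, 0.0, 5.3]}
{'offset': [27.7, -30.0, -2.9], 'rot': [0.0, 0.0, 5.3]}
{'offset': [24.8, -32.4, -2.9], 'rot': [0.0, 0.0, 5.3]}
{'offset': [21.6, -34.6, -2.9], 'rot': [0.0, 0.0, 5.3]}
{'offset': [18.4, -36.5, -2.8], 'rot': [0.0, 0.0, 5.3]}
{'offset': [14.9, -38.0, -2.9], 'rot': [0.0, 0.0, 5.3]}
{'offset': [11.3, -39.2, -2.8], 'rot': [0.0, 0.0, 5.3]}
{'offset': [7.7, -40.1, -2.9], 'rot': [0.0, 0.0, 5.2]}
{'offset': [4.0, -40.6, -2.8], 'rot': [0.0, 0.0, 5.3]}
end [ 0.42 -0.2   0.26]
```

>>> apply_moves([
  {"jaw":1,"offset":[33,-24,-3],"rot":[0,0,5.3]},
  {"jaw":1,"offset":[30,-27,-3],"rot":[0,0,5.3]},
  {"jaw":1,"offset":[28,-30,-3],"rot":[0,0,5.3]},
  {"jaw":1,"offset":[25,-32,-3],"rot":[0,0,5.3]},
  {"jaw":1,"offset":[22,-35,-3],"rot":[0,0,5.3]},
])

```text
time_s: 1.42
eef_pos: [0.3095, -0.37, 0.2466]
eef_rot: [0.0, 0.998, -0.059, 0.0]
wrist_force: [-0.4, 0.8, 0.4]
opening: 0.998
grasp_force: 0.0
```

>>> apply_moves([
  {"jaw":1,"offset":[18,-37,-3],"rot":[0,0,5.3]},
  {"jaw":1,"offset":[15,-38,-3],"rot":[0,0,5.3]},
  {"jaw":1,"offset":[11,-39,-3],"rot":[0,0,5.3]},
  {"jaw":1,"offset":[8,-40,-3],"rot":[0,0,5.3]},
  {"jaw":1,"offset":[4,-41,-3],"rot":[0,0,5.3]},
])

```text
time_s: 2.05
eef_pos: [0.4217, -0.1989, 0.2616]
eef_rot: [0.0, 0.958, -0.287, 0.0]
wrist_force: [0.2, -0.4, -0.3]
opening: 0.999
grasp_force: 0.0
```

Run:
```python
from m import *
print(pose()[0].round(4))
im,d,K,D,M=cam('wrist'); P=cloud(d,K,D,M); np.savez('w1.npz',im=im,P=P,d=d)
cv2.imwrite('pics/w1.png',im[...,::-1])
for r in ctrl.outline_of('wrist','mallet_head'):
    m=r['region'].astype(bool)&(d>0); print(r['score'],r['position'])
    for lo,hi in((.08,.1),(.055,.075)): print(rect(P,m,lo,hi), np.median(P[m&(P[...,2]>lo)&(P[...,2]<hi)],0))
```

```text
[[ 8.357e-01 -5.492e-01  5.000e-04  4.217e-01]
 [-5.492e-01 -8.357e-01 -4.000e-04 -1.989e-01]
 [ 7.000e-04  1.000e-04 -1.000e+00  2.616e-01]
 [ 0.000e+00  0.000e+00  0.000e+00  1.000e+00]]
0.81 [243.2, 126.9]
(2055, array([ 498. , -228.2]), array([43.6, 47.4]), 56.8) [ 0.49834494 -0.2289062   0.08879089]
(2291, array([ 414.7, -173.1]), array([ 23.8, 146.8]), 56.4) [ 0.4210347  -0.17789391  0.06501834]
0.62 [395.9, 163.0]
(1615, array([ 357.5, -326.1]), array([47.8, 44.1]), 25.2) [ 0.35889104 -0.32604297  0.08355512]
(2235, array([ 293.1, -363.3]), array([198.5,  43.7]), 29.0) [ 0.27536897 -0.36641699  0.0597004 ]
```

View pics/w1.png

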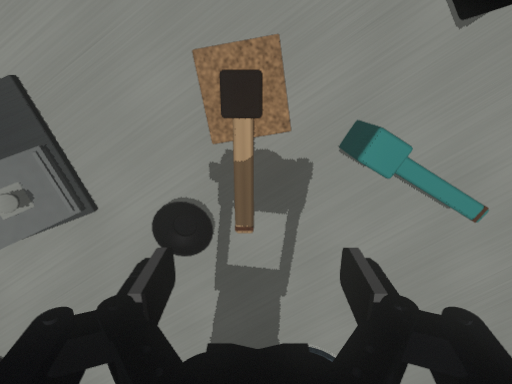

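The wrist crop confirms the choice: the black head is at (241,93) on the cork pad, with its wooden handle running to (244,228). The turquoise mallet is away to the right at (380,150).

>>> apply_moves([
  {"jaw":1,"offset":[16,-9,50],"rot":[0,0,0]},
  {"jaw":1,"offset":[16,-8.6,50],"rot":[0,0,0]},
  {"jaw":1,"offset":[0,0,50],"rot":[0,0,0]},
  {"jaw":0.8,"offset":[0,0,45],"rot":[0,0,0]},
  {"jaw":0.6,"offset":[0,0,35],"rot":[0,0,0]},
])

```text
time_s: 2.78
eef_pos: [0.4564, -0.2031, 0.0293]
eef_rot: [-0.0, 0.959, -0.285, -0.001]
wrist_force: [0.2, -1.1, -0.3]
opening: 0.61
grasp_force: 0.0
```

>>> apply_moves([
  {"jaw":0.5,"offset":[0,0,0],"rot":[0,0,0]},
  {"jaw":0,"offset":[0,0,0],"rot":[0,0,0]},
  {"jaw":0,"offset":[0,0,0],"rot":[0,0,0]},
  {"jaw":0,"offset":[0,0,0],"rot":[0,0,0]},
  {"jaw":0,"offset":[0,0,0],"rot":[0,0,0]},
])

```text
time_s: 3.4
eef_pos: [0.4582, -0.2036, 0.0328]
eef_rot: [0.001, 0.959, -0.285, 0.001]
wrist_force: [-2.0, 0.3, 6.6]
opening: 0.273
grasp_force: 61.2
```

```bash
cat >> plan.py <<'E'
YAW=-12.4
c,s=np.cos(np.radians(YAW)),np.sin(np.radians(YAW))
ex=np.array([c,s,0]); ey=np.array([-s,c,0])
PIN={1:np.array([.5854,.2462,.0747]),-1:np.array([.5493,.0812,.0745])}
def strikeR(sg):
    n=np.array([0,0,np.cos(np.pi/6)])+sg*ey*.5
    return np.c_[ex,np.cross(-n,ex),-n],n
HEAD=np.array([47.0,2.0,-14.0])/1000  # head centre in tool frame
def tcp(sg,out,back=0,H=None):
    Rm,n=strikeR(sg); H=HEAD if H is None else H
    return PIN[sg]+n*(out+.042)-Rm@H-ex*back,Rm
E
python3 - <<'E'
from plan import *
T,o=pose(); H=T[:3,:3].T@(np.array([.498,-.2282,.047])-T[:3,3]); print('head in tool',H)
up=T[:3,3]+[0,0,.17]
T1=rows(up,T[:3,:3],5); p,Rm=tcp(-1,.07,.07,H); print(p,np.linalg.norm(p-up)); rows(p,Rm,10,T1)
E
```

```text
head in tool [ 0.04678751 -0.00108939 -0.01411665]
{'offset': [0.1, 0.0, -34.0], 'rot': [0.0, 0.0, 0.0]}
{'offset': [0.1, 0.0, -34.0], 'rot': [0.0, 0.0, 0.0]}
{'offset': [0.1, 0.0, -34.0], 'rot': [0.0, 0.0, 0.0]}
{'offset': [0.1, 0.0, -34.0], 'rot': [0.0, 0.0, 0.0]}
{'offset': [0.0, 0.1, -34.0], 'rot': [0.0, 0.0, 0.0]}
end [ 0.4582 -0.2036  0.2028]
[0.42452478 0.057557   0.15872478] 0.2669578016095841
{'offset': [-17.1, -20.0, 4.4], 'rot': [3.0, -0.6, -2.0]}
{'offset': [-16.3, -20.4, 5.6], 'rot': [3.0, -0.6, -2.0]}
{'offset': [-15.6, -20.6, 6.8], 'rot': [3.0, -0.5, -2.0]}
{'offset': [-14.8, -20.7, 8.0], 'rot': [3.0, -0.6, -2.0]}
{'offset': [-14.0, -20.8, 9.3], 'rot': [3.0, -0.5, -2.0]}
{'offset': [-13.1, -20.7, 10.5], 'rot': [2.9, -0.6, -2.0]}
{'offset': [-12.3, -20.6, 11.7], 'rot': [3.0, -0.6, -2.1]}
{'offset': [-11.4, -20.4, 12.8], 'rot': [2.9, -0.5, -2.0]}
{'offset': [-10.6, -20.1, 14.0], 'rot': [3.0, -0.6, -2.1]}
{'offset': [-9.8, -19.8, 15.1], 'rot': [2.9, -0.5, -2.0]}
end [0.4245 0.0576 0.1588]
```

>>> apply_moves([
  {"jaw":0,"offset":[0,0,-20],"rot":[0,0,0]},
  {"jaw":0,"offset":[0,0,-35],"rot":[0,0,0]},
  {"jaw":0,"offset":[0,0,-40],"rot":[0,0,0]},
  {"jaw":0,"offset":[0,0,-40],"rot":[0,0,0]},
  {"jaw":0,"offset":[0,0,-35],"rot":[0,0,0]},
])

```text
time_s: 4.03
eef_pos: [0.4573, -0.2025, 0.2028]
eef_rot: [0.0, 0.959, -0.285, 0.0]
wrist_force: [0.4, -0.3, -3.4]
opening: 0.272
grasp_force: 59.8
```

>>> apply_moves([
  {"jaw":0,"offset":[-17,-20,4],"rot":[3,-0.6,-2]},
  {"jaw":0,"offset":[-16,-20,6],"rot":[3,-0.6,-2]},
  {"jaw":0,"offset":[-16,-21,7],"rot":[3,-0.6,-2]},
  {"jaw":0,"offset":[-15,-21,8],"rot":[3,-0.6,-2]},
  {"jaw":0,"offset":[-14,-21,9],"rot":[3,-0.6,-2]},
])

```text
time_s: 4.65
eef_pos: [0.4401, -0.0706, 0.1796]
eef_rot: [-0.133, 0.971, -0.197, 0.012]
wrist_force: [-0.2, 0.7, -3.0]
opening: 0.273
grasp_force: 60.0
```

>>> apply_moves([
  {"jaw":0,"offset":[-13,-21,10],"rot":[3,-0.6,-2]},
  {"jaw":0,"offset":[-12,-21,12],"rot":[3,-0.6,-2]},
  {"jaw":0,"offset":[-11,-20,13],"rot":[3,-0.6,-2]},
  {"jaw":0,"offset":[-11,-20,14],"rot":[3,-0.6,-2]},
  {"jaw":0,"offset":[-10,-20,15],"rot":[3,-0.6,-2]},
])

```text
time_s: 5.28
eef_pos: [0.4236, 0.06, 0.1587]
eef_rot: [-0.262, 0.959, -0.106, 0.024]
wrist_force: [-0.1, -0.4, -2.5]
opening: 0.27
grasp_force: 60.0
```

```bash
cat > look.py <<'E'
from plan import *
import sys
sg=int(sys.argv[1]); name=sys.argv[2]
T,o=pose(); print(T.round(4).tolist(),o['time_s'],o['wrist_force'],o['q'].round(2))
im,d,K,D,M=cam('wrist'); P=cloud(d,K,D,M); np.savez(name+'.npz',im=im,P=P,d=d,T=T)
cv2.imwrite(f'pics/{name}.png',im[...,::-1])
Rm,n=strikeR(sg); q=(P-PIN[sg])@np.c_[ex,np.cross(n,ex),n]  # pin frame coordinates
rr=np.hypot(q[...,0],q[...,1]); ok=d>0
fit=lambda s:(lambda A,z:np.linalg.lstsq(A,z,rcond=None)[0])(np.c_[s[:,:2],np.ones(len(s))],s[:,2])
face=q[ok&(rr<.045)&(rr>.022)&(abs(q[...,2]+.022)<.01)&(q[...,0]<.03)]
k=fit(face); face=face[abs(face[:,2]-np.c_[face[:,:2],np.ones(len(face))]@k)<.003]; k=fit(face)
print('slope plane in pin frame (tilt deg):',np.degrees(k[:2]).round(2),'h',k[2].round(4),len(face))
m=ok&(rr<.022)&(q[...,2]>-.017)&(q[...,2]<.006)
b=q[m]
if len(b): print('pin top: rect centre',(np.array(cv2.minAreaRect((b[:,:2]*1000).astype(np.float32))[:2])).round(1).tolist(),'mean',(b.mean(0)*1000).round(1),'h above face',round((np.median(b[:,2])-k[2])*1000,1),len(b))
# mallet head top in tool frame
t=(P-T[:3,3])@T[:3,:3]; h=ok&(t[...,0]>.01)&(t[...,0]<.09)&(abs(t[...,1])<.045)&(abs(t[...,2]+.056)<.015)
g=cv2.cvtColor(im,cv2.COLOR_RGB2GRAY); h&=g<90; s=t[h]
if len(s)>50:
    k=fit(s); s=s[abs(s[:,2]-np.c_[s[:,:2],np.ones(len(s))]@k)<.003]; k=fit(s)
    r=cv2.minAreaRect((s[:,:2]*1000).astype(np.float32)); print('head top in tool: n',len(s),np.round(r[0],1),np.round(r[1],1),round(r[2],1),'tilt',np.degrees(k[:2]).round(2),'z',(s[:,2].mean()*1000).round(1))
E
python3 look.py -1 w2
```

```text
[[0.9766, -0.1897, 0.1017, 0.4236], [-0.2151, -0.8407, 0.4969, 0.06], [-0.0087, -0.5072, -0.8618, 0.1587], [0.0, 0.0, 0.0, 1.0]] 5.275 [-0.13511579 -0.3535146  -2.53792272] [-0.54 -0.06  2.12  0.52  1.31  1.05]
slope plane in pin frame (tilt deg): [0.16 0.05] h -0.0223 6945
pin top: rect centre [[0.7, 0.0], [23.0, 22.9]] mean [ 0.7 -0.  -0.5] h above face 21.9 893
head top in tool: n 18833 [40.3 -0. ] [60.7 89.9] 0.0 tilt [1.66 0.06] z -56.1
```

View pics/w2.png

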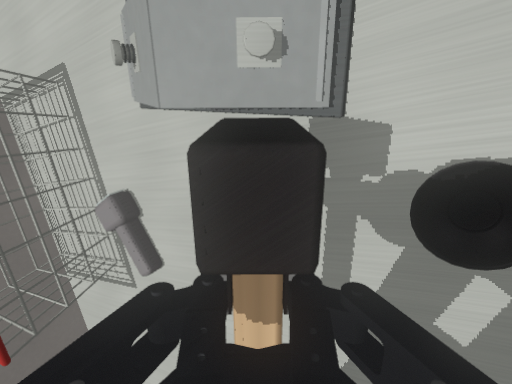

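The image shows the right pin at (258,38) and the mallet head at (257,190), in line with it. I'll refine the head's pose in the hand from this same picture.

```bash
cat > head.py <<'E'
from plan import *
def head(name):
    f=np.load(name+'.npz'); P,T,im=f['P'],f['T'],f['im']; t=(P-T[:3,3])@T[:3,:3]*1000
    m=np.zeros(t.shape[:2],bool); m[165:250,210:308]=1
    s=t[m]; fit=lambda s:np.linalg.lstsq(np.c_[s[:,:2],np.ones(len(s))],s[:,2],rcond=None)[0]
    k=fit(s); res=s[:,2]-np.c_[s[:,:2],np.ones(len(s))]@k; print('tilt',np.degrees(np.arctan(k[:2])).round(2),'res',res.std())
    full=np.zeros_like(m); full[120:280,180:335]=1
    on=full&(abs(t[...,2]-(t[...,:2]@k[:2]+k[2]))<2.5)&(t[...,0]>18)
    _,lab,st,_=cv2.connectedComponentsWithStats(on.astype(np.uint8)); on=lab==1+np.argmax(st[1:,4])
    u=t[on]; lo,hi=np.percentile(u[:,:2],[.5,99.5],axis=0); print('x,y extent',lo.round(1),hi.round(1),'centre',((lo+hi)/2).round(1),'z at centre',(np.r_[(lo+hi)/2,1]@k).round(1),st[1+np.argmax(st[1:,4])])
    r=cv2.minAreaRect(u[:,:2].astype(np.float32)); print(r)
if __name__=='__main__':
    import sys; head(sys.argv[1])
E
python3 head.py w2
```

```text
tilt [-9.05  0.19] res 5.285002078556519
x,y extent [ 28.2 -21.2] [64.8 20.9] centre [46.5 -0.1] z at centre -56.1 [  191   156   132   118 10866]
((45.05901336669922, -1.0149898529052734), (44.64902877807617, 42.058998107910156), 86.11444854736328)
```

Run:
```python
from plan import *
f=np.load('w2.npz'); P,T=f['P'],f['T']; t=(P-T[:3,3])@T[:3,:3]*1000
for r in range(110,285,8): print(r,t[r,258].round(1),t[r,225].round(1), f['d'][r,258].round(3))
m=np.zeros(t.shape[:2],bool); m[168:262,205:312]=1
s=t[m]; s=s[abs(s[:,2]+56)<3]; A=np.c_[s[:,:2],np.ones(len(s))]; k=np.linalg.lstsq(A,s[:,2],rcond=None)[0]; print(len(s),np.degrees(k[:2]),(s[:,2]-A@k).std(), k@[47,0,1])
```

```text
110 [ 64.1   0.5 167.5] [ 62.5 -35.9 191. ] 0.3
118 [70.4  0.3 17.7] [ 70.3 -17.5  18.5] 0.157
126 [ 70.3   0.2 -16.3] [ 70.3 -13.8 -16.4] 0.125
134 [ 70.1   0.2 -38.1] [ 70.  -11.6 -37.2] 0.104
142 [ 69.8   0.2 -52.5] [ 69.8 -10.1 -52.4] 0.09
150 [ 67.8   0.2 -55.1] [ 67.7  -9.9 -54.6] 0.089
158 [ 65.9   0.2 -57.2] [ 65.7  -9.8 -56.6] 0.087
166 [ 62.8   0.2 -54.9] [ 62.9 -10.  -55.4] 0.091
174 [ 60.6   0.2 -56.1] [ 60.7 -10.  -56.5] 0.09
182 [ 57.9   0.2 -55.9] [ 58.  -10.1 -56.2] 0.091
190 [ 55.5   0.2 -56.5] [ 55.1 -10.2 -55.6] 0.091
198 [ 52.8   0.2 -56.7] [ 52.8 -10.2 -56.5] 0.092
206 [ 50.1   0.2 -56.5] [ 50.2 -10.3 -57. ] 0.093
214 [ 47.3   0.2 -56.5] [ 47.  -10.5 -55.8] 0.094
222 [ 44.2   0.2 -56.1] [ 44.3 -10.6 -56.2] 0.096
230 [  85.7    0.  -142.8] [ 41.6 -10.6 -56.5] 0.0
238 [ 38.6   0.2 -56.5] [ 38.8 -10.7 -56.9] 0.097
246 [ 35.    0.2 -55.5] [ 35.5 -10.9 -56.3] 0.099
254 [ 31.8   0.2 -55.4] [ 32.5 -11.  -56.5] 0.1
262 [ 29.1   0.2 -56.1] [ 29.4 -11.1 -56.5] 0.1
270 [ 26.4   0.2 -56.8] [ 25.8 -11.3 -55.9] 0.101
278 [  5.7   0.3 -32.8] [  8.7 -13.9 -36.9] 0.13
10016 [0.08038418 0.12166647] 0.557128834560515 -56.236797419424356
```

```bash
cat >> plan.py <<'E'
HEAD=np.array([46.5,0,-14.2])/1000
PIN[-1]=PIN[-1]+.0007*ex-.0005*strikeR(-1)[1]
E
python3 - <<'E'
from plan import *
T,o=pose(); p,Rm=tcp(-1,.067); print(o['time_s']); rows(p,Rm,4)
E
```

```text
5.325
{'offset': [18.7, 0.5, -0.1], 'rot': [-0.2, 0.2, -0.1]}
{'offset': [18.6, 0.5, -0.0], 'rot': [-0.2, 0.2, -0.0]}
{'offset': [18.7, 0.5, 0.0], 'rot': [-0.2, 0.1, -0.1]}
{'offset': [18.6, 0.5, 0.1], 'rot': [-0.1, 0.2, -0.0]}
end [0.4944 0.045  0.1561]
```

>>> apply_moves([
  {"jaw":0,"offset":[19,0.5,0],"rot":[-0.2,0.2,-0.1]},
  {"jaw":0,"offset":[19,0.5,0],"rot":[-0.2,0.2,0]},
  {"jaw":0,"offset":[19,0.5,0],"rot":[-0.2,0.1,-0.1]},
  {"jaw":0,"offset":[17.7,0.5,0],"rot":[-0.1,0.2,0]},
  {"jaw":0,"offset":[0,0,0],"rot":[0,0,0]},
])

```text
time_s: 5.95
eef_pos: [0.4972, 0.0407, 0.1575]
eef_rot: [-0.254, 0.961, -0.106, 0.03]
wrist_force: [-0.4, -0.1, -2.6]
opening: 0.274
grasp_force: 60.0
```

```bash
cat > err.py <<'E'
from plan import *
import sys
sg=int(sys.argv[1]); out=float(sys.argv[2]); T,o=pose(); p,Rm=tcp(sg,out)
print('needed, tool mm',((p-T[:3,3])@T[:3,:3]*1000).round(1),'rot',R.from_matrix(T[:3,:3].T@Rm).as_rotvec(degrees=True).round(2),o['time_s'],o['wrist_force'].round(1),o['q'].round(2))
E
python3 err.py -1 .067
```

```text
needed, tool mm [-3.6 -2.4  2.9] rot [ 0.34 -0.31 -0.13] 5.95 [-0.4 -0.1 -2.6] [-0.49  0.1   1.95  0.52  1.28  1.1 ]
```

>>> apply_moves([
  {"jaw":0,"offset":[-3.6,-2.4,2.9],"rot":[0.3,-0.3,-0.1]},
  {"jaw":0,"offset":[0,0,0],"rot":[0,0,0]},
  {"jaw":0,"offset":[0,0,0],"rot":[0,0,0]},
  {"jaw":0,"offset":[0,0,0],"rot":[0,0,0]},
  {"jaw":0,"offset":[0,0,0],"rot":[0,0,0]},
])

```text
time_s: 6.58
eef_pos: [0.4938, 0.0455, 0.1562]
eef_rot: [-0.258, 0.96, -0.105, 0.028]
wrist_force: [0.5, -0.1, -3.4]
opening: 0.272
grasp_force: 60.0
```

```bash
python3 err.py -1 .067
```

```text
needed, tool mm [ 0.7  0.4 -0.1] rot [-0.02  0.   -0.05] 6.575 [ 0.5 -0.1 -3.4] [-0.49  0.1   1.96  0.53  1.28  1.09]
```

Aligned. Strike with 80 mm of travel (13 mm into the pin), then pull straight back.

>>> apply_moves([
  {"jaw":0,"offset":[0.7,0.4,35],"rot":[0,0,0]},
  {"jaw":0,"offset":[0,0,45],"rot":[0,0,0]},
  {"jaw":0,"offset":[0,0,-20],"rot":[0,0,0]},
  {"jaw":0,"offset":[0,0,-50],"rot":[0,0,0]},
  {"jaw":0,"offset":[-40,0,-10],"rot":[0,0,0]},
])

```text
time_s: 7.2
eef_pos: [0.4587, 0.0509, 0.1591]
eef_rot: [-0.256, 0.96, -0.105, 0.031]
wrist_force: [0.1, 0.4, -2.7]
opening: 0.269
grasp_force: 61.7
```

>>> apply_moves([
  {"jaw":0,"offset":[-30,0,0],"rot":[0,0,0]},
  {"jaw":0,"offset":[0,0,0],"rot":[0,0,0]},
  {"jaw":0,"offset":[0,0,0],"rot":[0,0,0]},
  {"jaw":0,"offset":[0,0,0],"rot":[0,0,0]},
  {"jaw":0,"offset":[0,0,0],"rot":[0,0,0]},
])

```text
time_s: 7.82
eef_pos: [0.4265, 0.06, 0.1559]
eef_rot: [-0.258, 0.96, -0.105, 0.028]
wrist_force: [0.0, 0.9, -2.5]
opening: 0.27
grasp_force: 61.4
```

```bash
python3 look.py -1 w3; sed -i 's/^    m=np.zeros.*$/    m=np.zeros(t.shape[:2],bool); m[168:262,205:312]=1; m\&=abs(t[...,2]+56)<5/' head.py; python3 head.py w3
```

```text
[[0.9766, -0.1867, 0.107, 0.4265], [-0.2152, -0.8454, 0.4889, 0.06], [-0.0009, -0.5005, -0.8658, 0.1559], [0.0, 0.0, 0.0, 1.0]] 7.825 [ 0.01645392  0.89248918 -2.50179905] [-0.54 -0.06  2.12  0.52  1.3   1.05]
slope plane in pin frame (tilt deg): [0.14 0.06] h -0.0218 6955
pin top: rect centre [[0.2, 0.0], [23.0, 22.9]] mean [  0.2   0.  -14. ] h above face 7.9 785
head top in tool: n 18941 [39.4  0. ] [90.  58.8] 90.0 tilt [-0.96  0.11] z -58.7
tilt [-2.53  0.16] res 0.5477666140877434
x,y extent [ 23.4 -20.8] [67.7 20.9] centre [45.6  0.1] z at centre -58.9 [  187   150   143   130 16702]
((45.215789794921875, 0.016965866088867188), (42.98588562011719, 46.53999328613281), 89.82569122314453)
```

The right pin is home, with its top 7.9 mm above the face. The mallet turned about 2.5° in the grip, which I'll correct for on the left pin.

```bash
cat >> plan.py <<'E'
HEAD=np.array([47.0,0,-17])/1000
B=R.from_euler('y',2.5,degrees=True).as_matrix()
def tcp(sg,out,back=0):
    Rm,n=strikeR(sg); Rt=Rm@B.T
    return PIN[sg]+n*(out+.042)-Rt@HEAD-ex*back,Rt
E
python3 - <<'E'
from plan import *
p,Rm=tcp(1,.067,.07); T=pose()[0]; print(p,T[:3,3])
mid=R.from_matrix(np.stack([T[:3,:3],Rm])).mean().as_matrix()
T1=rows((p+T[:3,3])/2+[0,0,.07],mid,5); rows(p,Rm,5,T1)
E
```

```text
[0.48054848 0.31740963 0.1561638 ] [0.42634607 0.06009501 0.1558864 ]
{'offset': [-0.3, -29.8, 1.0], 'rot': [-6.0, -0.2, 0.1]}
{'offset': [-0.3, -29.7, -2.1], 'rot': [-6.0, -0.2, 0.1]}
{'offset': [-0.4, -29.4, -5.2], 'rot': [-6.0, -0.2, 0.1]}
{'offset': [-0.4, -28.6, -8.2], 'rot': [-6.0, -0.3, 0.2]}
{'offset': [-0.6, -27.6, -11.2], 'rot': [-6.0, -0.2, 0.1]}
end [0.4534 0.1887 0.226 ]
{'offset': [-0.1, -26.3, 14.0], 'rot': [-6.0, -0.2, 0.1]}
{'offset': [-0.1, -27.6, 11.2], 'rot': [-6.0, -0.2, 0.1]}
{'offset': [-0.1, -28.6, 8.2], 'rot': [-6.0, -0.2, 0.1]}
{'offset': [-0.1, -29.3, 5.2], 'rot': [-6.0, -0.3, 0.2]}
{'offset': [-0.2, -29.8, 2.1], 'rot': [-6.0, -0.2, 0.1]}
end [0.4805 0.3174 0.1561]
```

>>> apply_moves([
  {"jaw":0,"offset":[0,-30,1],"rot":[-6,-0.2,0.1]},
  {"jaw":0,"offset":[0,-30,-2],"rot":[-6,-0.2,0.1]},
  {"jaw":0,"offset":[-1,-29,-5],"rot":[-6,-0.2,0.1]},
  {"jaw":0,"offset":[0,-29,-8],"rot":[-6,-0.3,0.2]},
  {"jaw":0,"offset":[-1,-28,-11],"rot":[-6,-0.2,0.1]},
])

```text
time_s: 8.5
eef_pos: [0.4535, 0.1911, 0.2264]
eef_rot: [-0.0, 0.994, -0.111, -0.011]
wrist_force: [0.1, -0.9, -3.0]
opening: 0.27
grasp_force: 61.5
```

>>> apply_moves([
  {"jaw":0,"offset":[0,-26,14],"rot":[-6,-0.2,0.1]},
  {"jaw":0,"offset":[0,-28,11],"rot":[-6,-0.2,0.1]},
  {"jaw":0,"offset":[0,-29,8],"rot":[-6,-0.2,0.1]},
  {"jaw":0,"offset":[0,-29,5],"rot":[-6,-0.3,0.2]},
  {"jaw":0,"offset":[0,-29,2],"rot":[-6,-0.2,0.1]},
])

```text
time_s: 9.12
eef_pos: [0.4811, 0.3196, 0.1556]
eef_rot: [0.256, 0.959, -0.109, -0.049]
wrist_force: [0.5, -0.6, -2.6]
opening: 0.27
grasp_force: 61.5
```

>>> apply_moves([
  {"jaw":0,"offset":[0,0,0],"rot":[0,0,0]},
  {"jaw":0,"offset":[0,0,0],"rot":[0,0,0]},
  {"jaw":0,"offset":[0,0,0],"rot":[0,0,0]},
  {"jaw":0,"offset":[0,0,0],"rot":[0,0,0]},
  {"jaw":0,"offset":[0,0,0],"rot":[0,0,0]},
])

```text
time_s: 9.75
eef_pos: [0.4814, 0.3176, 0.1579]
eef_rot: [0.254, 0.96, -0.11, -0.048]
wrist_force: [0.0, 0.7, -2.2]
opening: 0.271
grasp_force: 61.5
```

```bash
python3 look.py 1 w4;  python3 head.py w4; python3 err.py 1 .067
```

```text
[[0.9711, -0.1873, -0.1479, 0.4814], [-0.2359, -0.8466, -0.4772, 0.3176], [-0.0358, 0.4983, -0.8663, 0.1579], [0.0, 0.0, 0.0, 1.0]] 9.75 [ 0.00953115  0.73552503 -2.22821101] [ 0.56  0.57  1.33 -0.33  1.65  2.4 ]
slope plane in pin frame (tilt deg): [0.26 0.07] h -0.0208 6835
pin top: rect centre [[0.4, 3.1], [22.7, 23.0]] mean [0.5 3.1 1. ] h above face 21.9 958
head top in tool: n 18862 [39.4  0. ] [58.8 89.9] 0.0 tilt [-0.91  0.01] z -58.6
tilt [-2.49  0.16] res 0.5484702153058747
x,y extent [ 23.2 -20.8] [67.7 20.8] centre [45.4  0. ] z at centre -58.8 [  187   150   142   130 16712]
((45.16451644897461, -0.028110504150390625), (46.2005500793457, 43.00375747680664), 0.04043357074260712)
needed, tool mm [69.3 -0.4 -1.4] rot [-0.1  -0.09 -0.05] 9.8 [ 0.1  0.3 -3.5] [ 0.56  0.57  1.33 -0.33  1.65  2.4 ]
```

```bash
cat >> plan.py <<'E'
_n=strikeR(1)[1]; PIN[1]=PIN[1]+.0005*ex+.0029*np.cross(_n,ex)+.001*_n
E
python3 err.py 1 .067
```

```text
needed, tool mm [69.7 -3.3 -2.4] rot [-0.1  -0.09 -0.05] 9.8 [ 0.1  0.3 -3.5] [ 0.56  0.57  1.33 -0.33  1.65  2.4 ]
```

>>> apply_moves([
  {"jaw":0,"offset":[25,-1,-1],"rot":[0,0,0]},
  {"jaw":0,"offset":[25,-1,-1],"rot":[0,0,0]},
  {"jaw":0,"offset":[19.5,-1.2,0],"rot":[0,0,0]},
  {"jaw":0,"offset":[0,0,0],"rot":[0,0,0]},
  {"jaw":0,"offset":[0,0,0],"rot":[0,0,0]},
])

```text
time_s: 10.42
eef_pos: [0.5487, 0.3054, 0.1541]
eef_rot: [0.255, 0.959, -0.11, -0.049]
wrist_force: [0.5, -0.3, -3.1]
opening: 0.275
grasp_force: 61.6
```

>>> apply_moves([
  {"jaw":0,"offset":[0,0,0],"rot":[0,0,0]},
  {"jaw":0,"offset":[0,0,0],"rot":[0,0,0]},
  {"jaw":0,"offset":[0,0,0],"rot":[0,0,0]},
  {"jaw":0,"offset":[0,0,0],"rot":[0,0,0]},
  {"jaw":0,"offset":[0,0,0],"rot":[0,0,0]},
])

```text
time_s: 11.05
eef_pos: [0.5494, 0.3053, 0.1542]
eef_rot: [0.255, 0.96, -0.11, -0.048]
wrist_force: [-0.1, 0.1, -2.9]
opening: 0.269
grasp_force: 61.6
```

```bash
python3 err.py 1 .067
```

```text
needed, tool mm [ 0.6  0.7 -1.2] rot [-0.02 -0.05  0.02] 11.05 [-0.1  0.1 -2.9] [ 0.5   0.67  1.18 -0.36  1.67  2.33]
```

>>> apply_moves([
  {"jaw":0,"offset":[2.1,0.7,34],"rot":[0,0,0]},
  {"jaw":0,"offset":[2,0,44.5],"rot":[0,0,0]},
  {"jaw":0,"offset":[-1,0,-20],"rot":[0,0,0]},
  {"jaw":0,"offset":[-2,0,-50],"rot":[0,0,0]},
  {"jaw":0,"offset":[-40,0,-10],"rot":[0,0,0]},
])

```text
time_s: 11.68
eef_pos: [0.5165, 0.3175, 0.1643]
eef_rot: [0.252, 0.96, -0.112, -0.044]
wrist_force: [0.0, 0.1, -3.7]
opening: 0.271
grasp_force: 63.4
```

>>> apply_moves([
  {"jaw":0,"offset":[-30,0,0],"rot":[0,0,0]},
  {"jaw":0,"offset":[0,0,0],"rot":[0,0,0]},
  {"jaw":0,"offset":[0,0,0],"rot":[0,0,0]},
  {"jaw":0,"offset":[0,0,0],"rot":[0,0,0]},
  {"jaw":0,"offset":[0,0,0],"rot":[0,0,0]},
])

```text
time_s: 12.3
eef_pos: [0.4832, 0.3213, 0.1585]
eef_rot: [0.255, 0.959, -0.11, -0.049]
wrist_force: [0.1, -0.5, -3.7]
opening: 0.274
grasp_force: 63.2
```

```bash
python3 look.py 1 w5;  python3 head.py w5
```

```text
[[0.9711, -0.1865, -0.1492, 0.4832], [-0.236, -0.8459, -0.4784, 0.3213], [-0.037, 0.4997, -0.8654, 0.1585], [0.0, 0.0, 0.0, 1.0]] 12.3 [ 0.0792129  -0.50840069 -3.6807401 ] [ 0.56  0.58  1.31 -0.33  1.66  2.4 ]
slope plane in pin frame (tilt deg): [0.27 0.08] h -0.0219 6818
pin top: rect centre [[0.0, 0.2], [22.9, 22.8]] mean [  0.1   0.1 -14. ] h above face 7.9 819
head top in tool: n 17819 [38.5  0. ] [56.9 90. ] 0.0 tilt [-2.66  0.08] z -60.9
tilt [-1.86  0.19] res 0.34952988252131634
x,y extent [ 24.8 -21. ] [66.4 21. ] centre [45.6  0. ] z at centre -60.7 [  183   157   148   123 16376]
((45.11343765258789, -0.11674308776855469), (43.29441452026367, 43.75615692138672), 0.18263214826583862)
```

```bash
sed -i 's/abs(t\[...,2\]+56)<5/abs(t[...,2]+60)<8/' head.py; python3 head.py w5
python3 - <<'E'
import numpy as np
f=np.load('w5.npz'); t=(f['P']-f['T'][:3,3])@f['T'][:3,:3]*1000
for r in range(126,285,14): print(r,t[r,258].round(1))
f=np.load('w1.npz')
print([f['P'][r,c].round(4).tolist() for r,c in [(52,196),(39,278),(129,288),(140,213)]])
E
```

```text
tilt [-4.56  0.33] res 0.554271885910009
x,y extent [ 24.8 -20.8] [65.7 20.8] centre [45.3  0. ] z at centre -61.4 [  184   159   147   121 15888]
((44.934326171875, 0.01636505126953125), (42.93704605102539, 42.988059997558594), 0.18263214826583862)
126 [ 70.3   0.4 -17. ]
140 [ 68.    0.3 -38.5]
154 [ 66.6   0.3 -55.3]
168 [ 64.3   0.3 -62.9]
182 [ 60.2   0.3 -63.2]
196 [ 56.1   0.3 -63.6]
210 [ 51.4   0.3 -62.9]
224 [ 45.8   0.3 -60.7]
238 [ 40.6   0.3 -60.2]
252 [ 35.6   0.3 -60.3]
266 [ 29.8   0.3 -59.5]
280 [ 24.3   0.3 -59.5]
[[0.5705, -0.2047, 0.0045], [0.5267, -0.2976, 0.0044], [0.4268, -0.2511, 0.0045], [0.4706, -0.1581, 0.0066]]
```

Both pins are home, each 7.9 mm above its face. Now I'll take the mallet back to the cork pad, centred at about (0.499, -0.228), correcting for its roughly 4.8° tilt in the grip.

```bash
cat >> plan.py <<'E'
B=R.from_euler('y',4.8,degrees=True).as_matrix()
H3=np.array([46.7,0,-18.3])/1000
def place(z,yaw=-33.4):
    Rt=down(yaw)@B.T; return np.array([.498,-.228,.047+z])-Rt@H3,Rt
E
python3 - <<'E'
from plan import *
T1=rows([.46,.2,.25],down(-17)@B.T,5); p,Rt=place(.08); print(p); rows(p,Rt,10,T1)
E
```

```text
{'offset': [0.6, 30.5, -3.6], 'rot': [6.0, -0.7, 0.5]}
{'offset': [0.7, 30.0, -6.7], 'rot': [6.0, -0.7, 0.5]}
{'offset': [0.9, 29.1, -9.9], 'rot': [6.1, -0.7, 0.5]}
{'offset': [1.0, 27.9, -12.9], 'rot': [6.1, -0.7, 0.5]}
{'offset': [1.2, 26.4, -15.8], 'rot': [6.0, -0.7, 0.6]}
end [0.4601 0.2    0.25  ]
[ 0.45787093 -0.20153976  0.11267194]
{'offset': [12.7, 38.5, 12.7], 'rot': [0.1, 0.0, 1.6]}
{'offset': [13.7, 38.1, 12.6], 'rot': [0.1, 0.0, 1.6]}
{'offset': [14.8, 37.7, 12.6], 'rot': [0.1, 0.0, 1.6]}
{'offset': [15.9, 37.3, 12.5], 'rot': [0.2, 0.0, 1.6]}
{'offset': [16.9, 36.9, 12.4], 'rot': [0.1, 0.0, 1.6]}
{'offset': [17.9, 36.5, 12.3], 'rot': [0.2, 0.0, 1.7]}
{'offset': [19.0, 35.9, 12.2], 'rot': [0.1, 0.0, 1.6]}
{'offset': [20.0, 35.4, 12.1], 'rot': [0.2, 0.0, 1.7]}
{'offset': [21.0, 34.9, 12.1], 'rot': [0.1, 0.0, 1.6]}
{'offset': [22.0, 34.3, 11.9], 'rot': [0.2, 0.0, 1.7]}
end [ 0.4579 -0.2016  0.1127]
```

>>> apply_moves([
  {"jaw":0,"offset":[0.6,30.5,-4],"rot":[6,-0.7,0.5]},
  {"jaw":0,"offset":[0.7,30,-7],"rot":[6,-0.7,0.5]},
  {"jaw":0,"offset":[1,29,-10],"rot":[6,-0.7,0.5]},
  {"jaw":0,"offset":[1,28,-13],"rot":[6,-0.7,0.5]},
  {"jaw":0,"offset":[1,26,-16],"rot":[6,-0.7,0.6]},
])

```text
time_s: 12.98
eef_pos: [0.4597, 0.2, 0.2521]
eef_rot: [-0.006, 0.988, -0.148, -0.041]
wrist_force: [-0.5, -1.1, -3.5]
opening: 0.272
grasp_force: 63.2
```

>>> apply_moves([
  {"jaw":0,"offset":[12,38,4],"rot":[0.1,0,1.6]},
  {"jaw":0,"offset":[13,38,4],"rot":[0.1,0,1.6]},
  {"jaw":0,"offset":[14,38,4],"rot":[0.1,0,1.6]},
  {"jaw":0,"offset":[15,37,4],"rot":[0.1,0,1.6]},
  {"jaw":0,"offset":[17,37,4],"rot":[0.2,0,1.6]},
])

```text
time_s: 13.6
eef_pos: [0.4593, -0.0011, 0.2262]
eef_rot: [-0.006, 0.975, -0.217, -0.041]
wrist_force: [0.4, -0.5, -3.8]
opening: 0.272
grasp_force: 63.3
```

>>> apply_moves([
  {"jaw":0,"offset":[18,36,15],"rot":[0.1,0,1.7]},
  {"jaw":0,"offset":[19,36,20],"rot":[0.1,0,1.6]},
  {"jaw":0,"offset":[20,35,25],"rot":[0.2,0,1.7]},
  {"jaw":0,"offset":[21,35,25],"rot":[0.1,0,1.6]},
  {"jaw":0,"offset":[22,34,15],"rot":[0.2,0,1.7]},
])

```text
time_s: 14.22
eef_pos: [0.4552, -0.1996, 0.1178]
eef_rot: [-0.01, 0.957, -0.287, -0.041]
wrist_force: [0.4, 0.6, -2.7]
opening: 0.27
grasp_force: 63.1
```

```bash
python3 - <<'E'
from plan import *
T,o=pose(); print(T.round(3),o['time_s']); p,Rt=place(.03); T1=rows(p,Rt,4)
im,d,K,D,M=cam('wrist'); np.savez('w6.npz',im=im,P=cloud(d,K,D,M),T=T,d=d)
E
python3 head.py w6
```

```text
[[ 0.831 -0.551 -0.074  0.455]
 [-0.549 -0.835  0.043 -0.2  ]
 [-0.085  0.005 -0.996  0.118]
 [ 0.     0.     0.     1.   ]] 14.225
{'offset': [2.0, -0.0, 13.7], 'rot': [0.1, 0.0, -0.0]}
{'offset': [2.0, -0.0, 13.7], 'rot': [0.1, 0.0, -0.0]}
{'offset': [2.0, 0.0, 13.6], 'rot': [0.0, 0.0, -0.0]}
{'offset': [2.0, 0.0, 13.7], 'rot': [0.1, 0.1, -0.0]}
end [ 0.4579 -0.2015  0.0627]
tilt [-4.56  0.34] res 0.5542209778955283
x,y extent [ 24.8 -21.1] [65.7 20.6] centre [45.2 -0.2] z at centre -61.5 [  184   159   147   121 15928]
((44.917335510253906, -0.22406768798828125), (43.183685302734375, 42.811668395996094), 0.11372685432434082)
```

>>> apply_moves([
  {"jaw":0,"offset":[2,0,14],"rot":[0.1,0,0]},
  {"jaw":0,"offset":[2,0,14],"rot":[0.1,0,0]},
  {"jaw":0,"offset":[2,0,14],"rot":[0,0,0]},
  {"jaw":0,"offset":[2,0,13],"rot":[0,0,0]},
  {"jaw":0,"offset":[0,0,0],"rot":[0,0,0]},
])

```text
time_s: 14.9
eef_pos: [0.4584, -0.1993, 0.0624]
eef_rot: [-0.012, 0.957, -0.286, -0.041]
wrist_force: [-0.5, -0.4, -3.2]
opening: 0.272
grasp_force: 63.1
```

Run:
```python
from plan import *
T,o=pose(); print(T[:3,3].round(4),o['wrist_force'].round(1),o['time_s']); p,Rt=place(.0005); T1=rows(p,Rt,4)
```

```text
[ 0.4584 -0.1993  0.0624] [-0.5 -0.4 -3.2] 14.9
{'offset': [0.8, 0.5, 7.3], 'rot': [0.0, 0.0, 0.0]}
{'offset': [0.8, 0.5, 7.2], 'rot': [0.0, 0.0, 0.0]}
{'offset': [0.8, 0.6, 7.3], 'rot': [0.0, 0.0, 0.0]}
{'offset': [0.8, 0.5, 7.2], 'rot': [0.1, 0.1, 0.1]}
end [ 0.4579 -0.2015  0.0332]
```

>>> apply_moves([
  {"jaw":0,"offset":[0.8,0.5,9],"rot":[0,0,0]},
  {"jaw":0,"offset":[0.8,0.5,9],"rot":[0,0,0]},
  {"jaw":0,"offset":[0.8,0.5,7],"rot":[0,0,0]},
  {"jaw":0,"offset":[0.8,0.5,3],"rot":[0,0,0]},
  {"jaw":0,"offset":[0,0,0],"rot":[0,0,0]},
])

```text
time_s: 15.52
eef_pos: [0.4587, -0.2025, 0.0353]
eef_rot: [-0.011, 0.957, -0.287, -0.04]
wrist_force: [0.0, -0.1, -3.6]
opening: 0.271
grasp_force: 63.2
```

Run:
```python
from plan import *
T,o=pose(); print(T[:3,3].round(4),o['wrist_force'].round(1),o['torque'].round(2),o['time_s']); p,Rt=place(0.0); T1=rows(p,Rt,1)
```

```text
[ 0.4587 -0.2025  0.0353] [ 0.  -0.1 -3.6] [-0.01 -0.01  0.01] 15.525
{'offset': [-1.0, -0.4, 2.7], 'rot': [0.1, -0.0, 0.0]}
end [ 0.4579 -0.2015  0.0327]
```

>>> apply_moves([
  {"jaw":0,"offset":[0,0,1],"rot":[0,0,0]},
  {"jaw":0,"offset":[0,0,1],"rot":[0,0,0]},
  {"jaw":0,"offset":[0,0,0.3],"rot":[0,0,0]},
  {"jaw":0,"offset":[0,0,0],"rot":[0,0,0]},
  {"jaw":0,"offset":[0,0,0],"rot":[0,0,0]},
])

```text
time_s: 16.15
eef_pos: [0.4586, -0.2024, 0.0332]
eef_rot: [-0.011, 0.957, -0.287, -0.04]
wrist_force: [-0.4, -0.7, -3.3]
opening: 0.273
grasp_force: 63.2
```

>>> apply_moves([
  {"jaw":0,"offset":[0,0,0.7],"rot":[0,0,0]},
  {"jaw":0,"offset":[0,0,0.6],"rot":[0,0,0]},
  {"jaw":0,"offset":[0,0,0],"rot":[0,0,0]},
  {"jaw":0,"offset":[0,0,0],"rot":[0,0,0]},
  {"jaw":0,"offset":[0,0,0],"rot":[0,0,0]},
])

```text
time_s: 16.77
eef_pos: [0.4585, -0.2023, 0.0319]
eef_rot: [-0.011, 0.957, -0.287, -0.04]
wrist_force: [-0.3, -0.1, -3.0]
opening: 0.272
grasp_force: 63.2
```

>>> apply_moves([
  {"jaw":0,"offset":[0,0,0.5],"rot":[0,0,0]},
  {"jaw":0,"offset":[0,0,0.5],"rot":[0,0,0]},
  {"jaw":0,"offset":[0,0,0],"rot":[0,0,0]},
  {"jaw":0,"offset":[0,0,0],"rot":[0,0,0]},
  {"jaw":0,"offset":[0,0,0],"rot":[0,0,0]},
])

```text
time_s: 17.4
eef_pos: [0.4585, -0.2023, 0.0315]
eef_rot: [-0.011, 0.957, -0.287, -0.04]
wrist_force: [-3.2, 3.1, 6.5]
opening: 0.271
grasp_force: 64.4
```

>>> apply_moves([
  {"jaw":0,"offset":[0,0,-0.5],"rot":[0,0,0]},
  {"jaw":0.3,"offset":[0,0,0],"rot":[0,0,0]},
  {"jaw":0.4,"offset":[0,0,0],"rot":[0,0,0]},
  {"jaw":0.7,"offset":[0,0,0],"rot":[0,0,0]},
  {"jaw":0.8,"offset":[0,0,0],"rot":[0,0,0]},
])

```text
time_s: 18.02
eef_pos: [0.4585, -0.2024, 0.0314]
eef_rot: [-0.011, 0.957, -0.287, -0.04]
wrist_force: [0.5, 0.7, 0.5]
opening: 0.794
grasp_force: 0.0
```

>>> apply_moves([
  {"jaw":0.8,"offset":[0,0,-5],"rot":[0,0,0]},
  {"jaw":0.8,"offset":[0,0,-20],"rot":[0,0,0]},
  {"jaw":0.8,"offset":[0,0,-40],"rot":[0,0,0]},
  {"jaw":0.8,"offset":[0,0,-50],"rot":[0,0,0]},
  {"jaw":0.8,"offset":[-40,0,-50],"rot":[0,0,0]},
])

```text
time_s: 18.65
eef_pos: [0.4382, -0.1892, 0.2]
eef_rot: [-0.011, 0.957, -0.287, -0.039]
wrist_force: [1.2, -0.3, -0.0]
opening: 0.8
grasp_force: 0.0
```

>>> apply_moves([
  {"jaw":0.8,"offset":[-40,0,-20],"rot":[0,0,0]},
  {"jaw":0.8,"offset":[0,0,0],"rot":[0,0,0]},
  {"jaw":0.8,"offset":[0,0,0],"rot":[0,0,0]},
  {"jaw":0.8,"offset":[0,0,0],"rot":[0,0,0]},
  {"jaw":0.8,"offset":[0,0,0],"rot":[0,0,0]},
])

```text
time_s: 19.27
eef_pos: [0.4054, -0.1673, 0.2202]
eef_rot: [-0.012, 0.957, -0.287, -0.041]
wrist_force: [0.3, -0.6, -0.9]
opening: 0.799
grasp_force: 0.0
```

Run:
```python
from plan import *
from m import rect
T,o=pose(); print(T[:3,3],o['time_s'])
im,d,K,D,M=cam('wrist'); P=cloud(d,K,D,M)
for r in ctrl.outline_of('wrist','mallet_head'):
    m=r['region'].astype(bool)&(d>0); print(r['score'],r['position'])
    for lo,hi in((.08,.1),(.055,.075)): print(rect(P,m,lo,hi))
im2,d,K,D,M=cam('top'); P=cloud(d,K,D,M)
for sg in (1,-1):
    Rm,n=strikeR(sg); q=(P-PIN[sg])@np.c_[ex,np.cross(n,ex),n]; s=np.hypot(q[...,0],q[...,1])<.009; s&=abs(q[...,2])<.03; print(sg,np.median(q[s][:,2]),s.sum())
cv2.imwrite('pics/fin.png',np.hstack([cv2.resize(im[...,::-1],(400,300)),cv2.resize(im2[...,::-1],(400,300))]))
```

```text
[ 0.40543698 -0.16727223  0.22017157] 19.275
0.69 [432.5, 124.3]
(2444, array([ 357.8, -325.9]), array([48. , 43.6]), 25.9)
(2459, array([ 300.8, -353.2]), array([174.7,  42.6]), 26.1)
0.57 [258.5, 71.2]
(3430, array([ 498.7, -228.1]), array([44.1, 47. ]), 56.7)
(3253, array([ 416.2, -174.2]), array([ 24. , 147.1]), 56.9)
1 -0.014218179507550138 28
-1 -0.013576385761149546 31
```

View pics/fin.png

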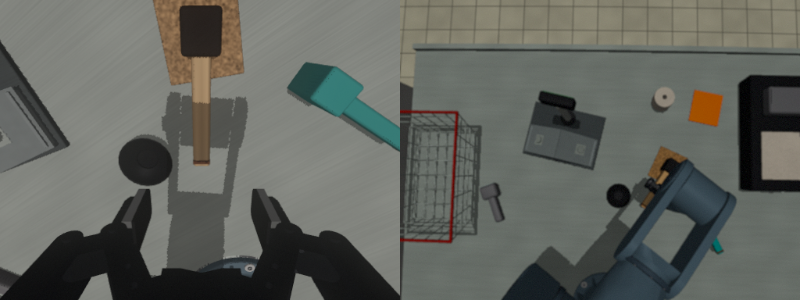

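The left half shows the mallet standing on the cork pad at (201,30), clear of the open gripper. The right half shows both pins still down, and everything else where it was.

```bash
python3 -c "
from bench import ctrl
print(ctrl.hand_in())"
```

```text
the job is handed in; nothing more can be done
None
```

Both pins are knocked home and staying down, the mallet stands back on its head on the cork pad with the gripper clear, nothing else was moved, and the job was handed in at about 19 s of the 51 s limit; no verdict came back.

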